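# Reset the tripped overload and restart the disc sander

## Task

The disc sander has tripped its overload. On its starter box, reach a fingertip into the round collar and push the sunken reset button fully home so that it stays in, then reach through the window of the stop paddle, press the start button all the way down and let it come back up. Only press, pick nothing up: do not push the stop paddle in, do not lift, tip or shove the box, and leave everything else on the bench where it is.

Things in the scene. Friction and masses are not known exactly. Their poses are not given: they have to be found in the camera images.
- starter: the disc sander's starter box: grey desk-shaped box, loose on rubber feet, about 1.9 kg, 178 mm deep (x), 190 mm wide (y). Its top is a panel rising 20 degrees away from the robot, 52 mm high in front, 114 mm behind, bearing a black stop paddle (right, -y) and a round black collar (left, +y). Origin: centre of underside; x to its back, y left, z up. Left or right of mid-bench, yaw within 0.3 rad
- reset_top (a point): centre of the top of the reset button, a grey cap of 16 mm diameter down in the round collar (bore 46 mm, outside 58 mm, rim 10 mm above the panel). Tripped, the top lies 15 mm below the rim; pushed home, 21 mm; the well's bottom is 30 mm below the rim. Moves with the cap. z axis: the panel's outward normal (20 degrees off vertical, leaning to the front); x up the slope; y to the box's left
- reset_cap (a joint): travel of the reset button along the panel's normal, m: 0 to about 0.001 tripped (standing out), 0.006 pushed fully home against its stop. It needs about 2.5 N all the way and stays where it is pushed
- start_top (a point): centre of the top of the start button, a grey cap of 24 mm diameter centred under the stop paddle's window, which is 40 mm (up the slope) x 48 mm (across). The top lies 20 mm below the paddle's outer face, in a 52 x 60 mm pocket of the panel with its bottom 16 mm below the top. Moves with the cap; axes as reset_top. It lies 91 mm to the right of and 17 mm up the slope from the reset button
- start_cap (a joint): travel of the start button along the panel's normal, m: 0 out, 0.005 fully pressed; a spring button (1.5 N at the start, 4 N fully down) that comes back out when let go
- paddle (a joint): angle of the stop paddle, rad: 0 at rest, 0.042 pushed fully in. A black plate 160 mm up the slope by 96 mm across and 9 mm thick, hinged at the panel's upper edge, its face 16 mm above the panel; sprung outwards, it gives from about 3 N at its middle
- window (a point): centre of the window in the stop paddle, at the level of the paddle's outer face at rest. Fixed to the box; axes as for starter
- collar (a point): centre of the round collar's rim over the reset button. Fixed to the box; axes as for starter
- charger: bystander: black battery charger with a battery docked on it, 170 x 140 x 114 mm, loose; origin at the centre of its underside; stands on the other side of the bench's middle from the starter box
- mallet: bystander: turned wooden mallet standing upright on its head, 94 mm diameter, 302 mm tall, loose; origin at the centre of its underside
- chisel: bystander: chisel lying along x between the two boxes, 250 mm long, 26 mm high, loose; origin under the front end of its red handle
- square: bystander: try square lying beyond the boxes, wooden stock 125 mm, steel blade 200 mm, loose; origin under the middle of the stock
- bevel: bystander: sliding bevel lying beyond the boxes, wooden stock 150 mm, steel blade 260 mm, loose; origin under the middle of the stock
- tape: bystander: tape measure standing between the robot and the boxes, a little right, 72 x 40 x 64 mm, loose; origin at the centre of its underside
- block: bystander: wooden block, 70 x 55 x 45 mm, loose, at the robot's front left; origin at the centre of its underside
- offcut: bystander: flat wooden offcut, 150 x 60 x 24 mm, loose, at the robot's front right; origin at the centre of its underside

How it is judged (in metres and radians):
On the way, in this order (a step that is already met when the one before it is completed fails the run):
1. the reset button is pushed home (value of joint reset_cap above 0.0048 m), for 0.1 s.
2. the start button is pressed all the way down (value of joint start_cap above 0.0038 m), for 0.1 s.
At the end, for the whole second after the job is handed in: The reset button stays in (at least 4.5 of its 6 mm), the start button has come back out (within 1 mm), the stop paddle is out (under 0.01 rad), the starter box stands level and at rest within 20 mm of where it stood, and every other thing is within 30 mm of where it was (value of joint reset_cap above 0.0045 m and value of joint start_cap below 0.001 m and value of joint paddle below 0.01 rad and distance of starter from where it was at the start of the episode below 0.02 m and angle between starter's own z axis and vertical below 0.05 rad and linear speed of starter below 0.01 m/s and distance of each of charger, mallet, chisel, square, bevel, tape, block, offcut from where it was at the start of the episode below 0.03 m); the robot touches nothing.
It fails at once if the stop paddle is pushed in (past 0.022 rad, half its travel) (value of joint paddle above 0.022 rad).
It fails at once if the starter box is lifted, shoved more than 20 mm or tipped (distance of starter from where it was at the start of the episode above 0.02 m or angle between starter's own z axis and vertical above 0.08 rad).
It fails at once if anything else on the bench is picked up or knocked more than 30 mm away (distance of any of charger, mallet, chisel, square, bevel, tape, block, offcut from where it was at the start of the episode above 0.03 m).
It also fails if it takes over 40 s, if anything falls off the work surface, if the arm or the gripper's body presses on something with over 40 N, if the wrist force passes 120 N, or if a joint passes its speed limit or range.

## Robot

A 6-joint arm with a two-finger parallel gripper is mounted at the origin on the work surface. World frame = base frame: x ahead of the robot, y to its left, z up, the work surface at z = 0. Lengths are in mm, angles in rad, forces in N, time in s.
With the tool pointing down it reaches from about 275 to 875 mm from the base axis. Payload 12.5 kg.
Tool frame: the origin (TCP) lies midway between the tips of the shut fingers; the grasp point (between the pads) lies 19 mm behind it; z points along the fingers, y is the line along which they close (so a half turn about z gives the same grasp; the last joint's range is limited). The gripper opens to 85 mm and grips with 20 to 120 N. Pads are 22 mm wide; open, the fingers measure 114 mm over their backs; the gripper's body (76 mm by 85 mm) begins 54 mm behind the grasp point. The pads swing forward as they close: fully open they stand 13 mm farther back than shut.
Start: joints at [1.254, 0.351, 1.652, -0, 1.139, -0.085], TCP at [126.32, 535.283, 231.29] pointing down, gripper open.
Joint ranges: [-2.75, 2.75], [-0.79, 2.1], [0.01, 2.65], [-1.57, 4.71], [0.07, 3.14], [-2.87, 2.87]. Speed limits (rad/s): [2.22, 2.22, 2.79, 3.14, 3.14, 3.14].

## Interface

Orientations are given as a unit quaternion [x, y, z, w].
In Python, from station import r gives the robot as it stands.
- The arm moves only by the tool carry_out, never from a script. Its arguments are lists of equal length, an entry for each row: "delta_pos": the shift along the tool's x, y, z as a fraction of full scale, a list of three; "rot": the turn, a rotation vector about the tool's x, y, z as a fraction of full scale, a list of three; "claw": the opening, from -1 (shut) to 1 (fully open), so that 0 is half open. In form: {"delta_pos": [[dx, dy, dz], ...], "rot": [[ax, ay, az], ...], "claw": [claw, ...]}. A call has 1 to 8 rows; each row is the pose to reach, as a shift and turn from the pose commanded when the call began, along the tool's axes at that moment, turning the shorter way round; what a row does not reach only later rows make up. Full scale, the value 1, is 0.2 m for a shift and 180 degrees for a turn. A row lasts 1/12 s, in which the tool goes at most 41.7 mm and 7.16 degrees, less where a joint would pass 70% of its speed; a pose out of reach is approached as far as the arm can. A call with a number of a shift or a turn outside -1 to 1 is refused whole. A call with a gripper value outside its range is refused whole. The fingers move at their own pace and stop on an object; "squeeze" is the grip in N (left out, the last holds). Time passes only in rows, so rows that repeat a pose let the fingers close. It gives the time, the measured TCP pose, the force, the opening and the grip force at its end, in the units of the state.
- r.read_state(): the state, without advancing time (a new reading comes with each control period).
- r.camera(name): name is "scene" or "top" or "wrist"; returns a dict with "image" (400x640x3 uint8, red, green, blue), "K" (3x3 intrinsics, pixels), "origin" and "attitude" of the camera in the world. Camera axes: x right, y down, z forward; pixel columns grow to the right and rows downward; lengths in mm; the calibration is good to about 2 mm. A picture is of the moment at which its call begins. There is no depth.
- r.finish_job(): hands the job in; it is judged then, once.
The state is a dict: "time": time; "q": joint angles; "qvel": joint speeds; "tau": joint torques, N m; "tool_pos": TCP position; "ee_rot": TCP orientation; "wrist_force": force on the tool from outside, world axes, zero at the start; "torque": the same for the moment, N m; "gripper_width": opening from 0.0 (shut) to 1.0 (fully open); "finger_force": force on a finger pad.
Only numpy, scipy, OpenCV 4.12 (cv2) and the standard library are available. Lean on these libraries where they do the work, as an engineer would, in place of code of your own. Each camera call takes 0.05 s, during which the arm holds its last target. There are 200 camera calls.

## Working session

There is one attempt and no reset: what is moved stays moved. The work goes in short steps, Python scripts to look and compute and a tool call to move; the robot and the scene stay as the last step left them, time stands still between calls to the robot, and variables do not carry over. Pictures are saved under pics/ and viewed, at most 10 in all, crops included, and the job is handed in when it is done.

Besides the shell and the picture viewer there is one more tool, called after "Request:" in YAML: its name, and indented under it one key for each argument. carry_out: Moves the arm, as the interface text tells. Its arguments: {"type":"object","properties":{"delta_pos":{"type":"array","items":{"type":"array","items":{"type":"number","minimum":-1,"maximum":1}}},"rot":{"type":"array","items":{"type":"array","items":{"type":"number","minimum":-1,"maximum":1}}},"claw":{"type":"array","items":{"type":"number"}},"squeeze":{"type":"number"}},"required":["delta_pos","rot","claw"]}

```bash
mkdir -p pics
python3 - <<'E'
from station import r
import cv2,numpy as np
for n in("scene","top"):
    c=r.camera(n);cv2.imwrite(f"pics/{n}0.png",c["image"][:,:,::-1]);np.savez(f"pics/{n}0.npz",**c)
    print(n,c["K"].tolist(),c["origin"],c["attitude"])
s=r.read_state();print(s)
E
```

```text
scene [[367.54514536379384, 0.0, 320.8480523223182], [0.0, 367.54514536379384, 202.13152030438505], [0.0, 0.0, 1.0]] [1050.96542216 -834.66464243  764.46130378] [ 0.8559991   0.20024366 -0.11835616 -0.46169237]
top [[499.1197033779488, 0.0, 320.0346392531312], [0.0, 499.1197033779488, 197.566869920517], [0.0, 0.0, 1.0]] [ 467.52177101   60.37603838 1664.13247911] [ 0.7153538  -0.69825358  0.01982752 -0.01782573]
{'time': 0.1, 'q': array([ 1.25439621e+00,  3.51174290e-01,  1.65237389e+00,  8.47631702e-09,
        1.13908038e+00, -8.46219884e-02]), 'qvel': array([-9.21881249e-05, -1.43649010e-03, -1.88294798e-03,  1.94638859e-03,
       -1.53367366e-03,  1.08064757e-04]), 'tau': array([ 4.00886705e-06, -5.06833613e+01, -2.91876429e+01, -1.24020503e-04,
        2.56830419e-03,  2.85967525e-05]), 'tool_pos': array([126.2330019 , 535.01014116, 230.81142474]), 'ee_rot': array([ 1.15629819e-01,  9.93292241e-01, -5.07577362e-04, -1.03165037e-04]), 'wrist_force': array([-0.63035615, -0.30332605,  0.84469352]), 'torque': array([0.04583506, 0.04589545, 0.09987304]), 'finger_force': 0.0, 'gripper_width': 0.9996092567367456}
```

View pics/top0.png

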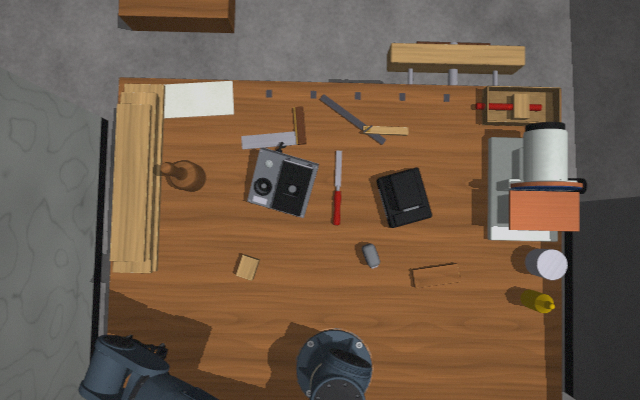

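View pics/scene0.png

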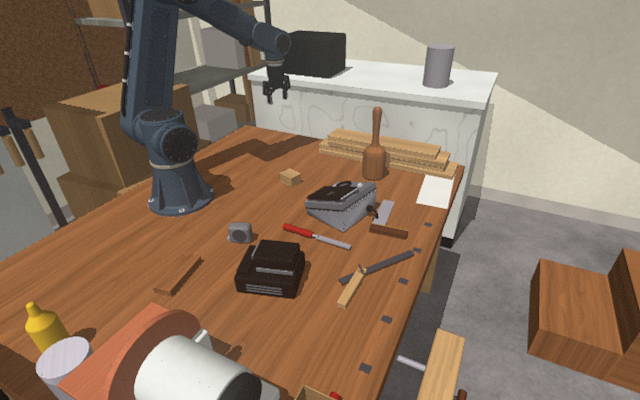

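The top view shows the starter box at about (282,182), left of middle. The collar is near (263,186) and the start button near (292,188). The mallet stands at (180,175) and the chisel at (338,190). The scene view agrees. I'll zoom in on both.

Run:
```python
import cv2,numpy as np
a=cv2.imread("pics/top0.png")[140:225,240:325];b=cv2.imread("pics/scene0.png")[175:235,300:385]
a=cv2.resize(a,None,fx=7,fy=7,interpolation=cv2.INTER_CUBIC)[:595]
cv2.imwrite("pics/crop1.png",cv2.convertScaleAbs(a,alpha=1.6,beta=20))
```

```text
(no output)
```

View pics/crop1.png

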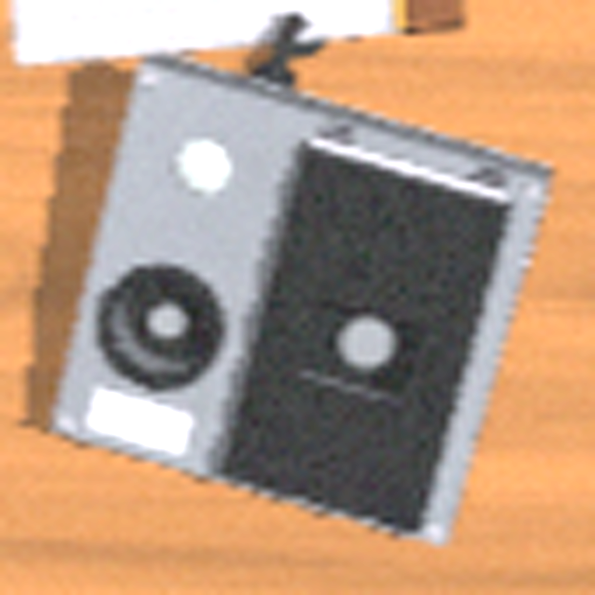

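The zoomed crop shows the box yawed about -16°. The reset cap is at crop (167,321) and the start cap at (366,342). Next I'll compute rays from these.

```bash
cat > h.py <<'E'
import numpy as np
from scipy.spatial.transform import Rotation as R
def ray(c,uv):
    d=np.linalg.inv(c["K"])@[uv[0],uv[1],1]; return np.array(c["origin"]),R.from_quat(c["attitude"]).apply(d)
def on_z(c,uv,z):
    o,d=ray(c,uv); return o+d*(z-o[2])/d[2]
def box(yaw):  # columns: up slope, left, normal
    return R.from_euler('z',yaw)*R.from_euler('y',-20,degrees=True)
def tool(yaw): # x_t=-slope, y_t=left, z_t=-normal
    return R.from_matrix(box(yaw).as_matrix()*[-1,1,-1])
def move(s,p,Rt):
    R0=R.from_quat(s["ee_rot"]); d=R0.inv().apply(np.array(p)-s["tool_pos"]); w=(R0.inv()*Rt).as_rotvec()
    return (d/200).round(4),(w/np.pi).round(4),d.round(1),np.degrees(np.linalg.norm(w)).round(1)
E
python3 - <<'E'
from h import *
import cv2
from station import r
c=dict(np.load("pics/top0.npz"))
f=lambda x,y:(240+(x+.5)/7-.5,140+(y+.5)/7-.5)
P=[on_z(c,f(*p),z) for p,z in [((57,428),52),((440,540),52),((550,170),114),((150,58),114)]]
print(np.round(P,1))
v=P[0]-P[1];v2=P[3]-P[2];v3=P[3]-P[0];print([np.linalg.norm(a[:2]) for a in(v,v2,v3)])
print(np.arctan2(-v[0],v[1]),np.arctan2(-v2[0],v2[1]),np.arctan2(v3[1],v3[0]))
yaw=np.mean([np.arctan2(-v[0],v[1]),np.arctan2(-v2[0],v2[1]),np.arctan2(v3[1],v3[0])])
B=box(yaw);n=B.apply([0,0,1]);p0=(P[0]+P[1])/2
print(yaw)
# centroids of grey caps
g=c["image"].astype(int);m=(g.min(2)>110)
for nm,uv,dep in(("reset",f(167,321),5),("start",f(366,342),4)):
    u,w=map(int,np.round(uv)); sub=c["image"][w-5:w+6,u-5:u+6].mean(2); wt=np.clip(sub-90,0,None)
    k=cv2.connectedComponents((wt>0).astype(np.uint8))[1]; k=(k==k[5,5]); wt*=k
    yy,xx=np.mgrid[-5:6,-5:6]; cu=(u+(wt*xx).sum()/wt.sum(),w+(wt*yy).sum()/wt.sum())
    for t in (uv,cu):
        o,d=ray(c,t); q=o+d*((p0-n*dep-o)@n)/(d@n); print(nm,k.sum(),np.round(t,2),q.round(1),B.inv().apply(q-p0).round(1))
E
```

```text
[[537.6 290.3  52. ]
 [490.3 112.2  52. ]
 [655.4  65.4 114. ]
 [701.3 245.2 114. ]]
[np.float64(184.29483663665698), np.float64(185.52225602587893), np.float64(169.7070093968754)]
-0.2600636110981651 -0.2498118394586703 -0.2688191236284971
-0.25956485806177754
reset 16 [263.43 185.43] [587.1 239.1  68.9] [63.1 55.4 -5. ]
reset 16 [263.33 185.48] [587.  239.4  68.8] [62.8 55.7 -5. ]
start 36 [291.86 188.43] [579.2 147.4  75.7] [ 80.4 -35.2  -4. ]
start 36 [291.97 188.49] [579.1 147.1  75.7] [ 80.3 -35.6  -4. ]
```

Run:
```python
from h import *
from station import r
s=r.read_state();B=box(-.26);n=B.apply([0,0,1])
mid=(np.array([587,239.3,68.8])+[579.1,147.2,75.7])/2
print(mid+130*n);print(move(s,mid+130*n,tool(-.26)))
c=dict(np.load("pics/top0.npz"));print(on_z(c,(188,176),60))
```

```text
[540.08177095 204.68047454 194.4100407 ]
(array([-2.3933, -1.132 ,  0.183 ]), array([ 0.0012, -0.1111,  0.0089]), array([-478.7, -226.4,   36.6]), np.float64(20.1))
[612.3352939  483.96039104  60.        ]
```

Request:
carry_out:
  delta_pos:
    - [-0.95,-0.45,0]
    - [-0.95,-0.45,0]
    - [-0.95,-0.45,0]
    - [-0.95,-0.45,0]
    - [-0.95,-0.45,0]
    - [-0.95,-0.45,0]
    - [-0.95,-0.45,0]
  rot:
    - [0,0,0]
    - [0,0,0]
    - [0,0,0]
    - [0,0,0]
    - [0,0,0]
    - [0,0,0]
    - [0,0,0]
  claw: [-1,-1,-1,-1,-1,-1,-1]

```text
time: 0.68
tool_pos: [291.9, 402.8, 231.1]
ee_rot: [0.117, 0.993, -0.0, -0.0]
wrist_force: [-0.3, -0.1, 0.6]
gripper_width: 0.01
finger_force: 0.0
```

Request:
carry_out:
  delta_pos:
    - [-0.95,-0.45,0]
    - [-0.95,-0.45,0]
    - [-0.95,-0.45,0]
    - [-0.95,-0.45,0]
    - [-0.95,-0.45,0]
    - [-0.95,-0.45,0]
    - [-0.95,-0.45,0]
  rot:
    - [0,0,0]
    - [0,0,0]
    - [0,0,0]
    - [0,0,0]
    - [0,0,0]
    - [0,0,0]
    - [0,0,0]
  claw: [-1,-1,-1,-1,-1,-1,-1]

```text
time: 1.27
tool_pos: [455.3, 272.6, 230.9]
ee_rot: [0.117, 0.993, -0.0, -0.0]
wrist_force: [-0.6, -0.6, -0.2]
gripper_width: -0.0
finger_force: 0.0
```

Request:
carry_out:
  delta_pos:
    - [-0.49,-0.23,0.15]
    - [-0.49,-0.23,0.15]
    - [-0.49,-0.23,0.15]
    - [-0.49,-0.23,0.15]
    - [-0.49,-0.23,0.15]
    - [-0.49,-0.23,0.15]
  rot:
    - [0.001,-0.111,0.009]
    - [0.001,-0.111,0.009]
    - [0.001,-0.111,0.009]
    - [0.001,-0.111,0.009]
    - [0.001,-0.111,0.009]
    - [0.001,-0.111,0.009]
  claw: [-1,-1,-1,-1,-1,-1]

```text
time: 1.77
tool_pos: [538.7, 207.3, 201.8]
ee_rot: [0.127, 0.977, -0.021, 0.171]
wrist_force: [0.1, 0.3, 0.2]
gripper_width: 0.0
finger_force: 0.0
```

Run:
```python
from h import *
from station import r
import cv2
c=r.camera("wrist");cv2.imwrite("pics/w1.png",c["image"][:,:,::-1]);np.savez("pics/w1.npz",**c)
s=r.read_state();print(s["time"],s["tool_pos"],s["wrist_force"],s["gripper_width"])
P=np.array([[587,239.3,68.8],[579.1,147.2,75.7],s["tool_pos"]])
q=R.from_quat(c["attitude"]).inv().apply(P-c["origin"])@c["K"].T;print((q/q[:,2:]).round(1))
```

```text
1.8167 [538.97620085 207.24608492 202.008199  ] [0.86744535 0.2655691  0.32183576] 0.00020426755521817244
[[373.1 172.1   1. ]
 [271.  191.3   1. ]
 [325.8 260.1   1. ]]
```

View pics/w1.png

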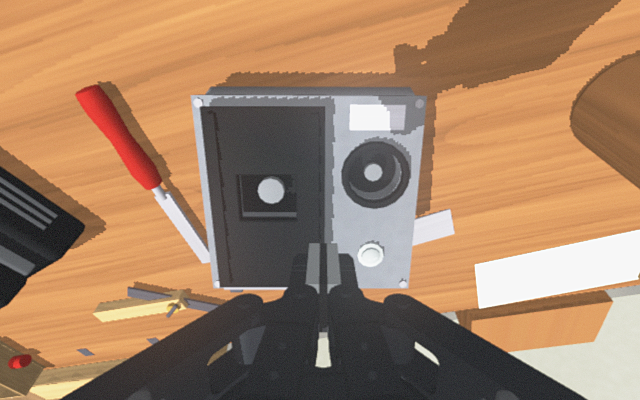

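The wrist view shows the start cap at about (271,190) and the reset cap at about (373,172). Both match the predictions within about 1 px, and the box edges line up with the image. I'll refine this by triangulation and compute the approach.

Run:
```python
from h import *
from station import r
import cv2
c=dict(np.load("pics/w1.npz"));t=dict(np.load("pics/top0.npz"));B=box(-.26)
out=[]
for uv,tuv,p in(((373,172),(263.4,185.46),[587,239.3,68.8]),((271,190),(291.92,188.46),[579.1,147.2,75.7])):
    u,w=uv;sub=c["image"][w-16:w+17,u-16:u+17].mean(2);k=cv2.connectedComponents((sub>150).astype(np.uint8))[1];k=k==k[16,16]
    yy,xx=np.mgrid[-16:17,-16:17];cu=(u+xx[k].mean(),w+yy[k].mean())
    n=B.apply([0,0,1]);o,d=ray(c,cu);q=o+d*((p-o)@n)/(d@n)
    o2,d2=ray(t,tuv);A=np.stack([d,-d2],1);x=np.linalg.lstsq(A,o2-o,rcond=None)[0];a,b=o+d*x[0],o2+d2*x[1]
    print(cu,k.sum(),q.round(1),"tri",((a+b)/2).round(1),np.linalg.norm(a-b).round(1)); out.append(q)
print(B.inv().apply(out[1]-out[0]))
s=r.read_state()
m=(np.array([587,239.3,68.8])+out[0])/2
print(m,move(s,m+27*B.apply([0,0,1]),tool(-.26)))
```

```text
(np.float64(372.81739130434784), np.float64(172.02173913043478)) 230 [586.9 239.1  68.8] tri [587.  239.2  68.6] 0.2
(np.float64(270.3346855983773), np.float64(190.5557809330629)) 493 [578.3 146.9  75.5] tri [579.  147.   74.9] 0.8
[ 16.77032017 -91.31537495   0.99697373]
[586.94090545 239.18543577  68.78993399] (array([0.0475, 0.2143, 0.5569]), array([ 0.001 , -0.0006,  0.0002]), array([  9.5,  42.9, 111.4]), np.float64(0.2))
```

Request:
carry_out:
  delta_pos:
    - [0.048,0.214,0.2]
    - [0.048,0.214,0.2]
    - [0.048,0.214,0.4]
    - [0.048,0.214,0.557]
    - [0.048,0.214,0.557]
    - [0.048,0.214,0.557]
    - [0.048,0.214,0.557]
  rot:
    - [0.001,0,0]
    - [0.001,0,0]
    - [0.001,0,0]
    - [0.001,0,0]
    - [0.001,0,0]
    - [0.001,0,0]
    - [0.001,0,0]
  claw: [-1,-1,-1,-1,-1,-1,-1]

```text
time: 2.4
tool_pos: [579.0, 240.5, 95.3]
ee_rot: [0.128, 0.976, -0.023, 0.173]
wrist_force: [-0.0, 0.1, -0.2]
gripper_width: 0.001
finger_force: 0.0
```

Run:
```python
from h import *
from station import r
import cv2
s=r.read_state();print(s["time"],s["tool_pos"],s["wrist_force"])
print(move(s,[587,239.2,68.7],tool(-.26)))
c=r.camera("wrist");cv2.imwrite("pics/w2.png",c["image"][:,:,::-1])
```

```text
2.4 [578.96274945 240.51108932  95.27473802] [-0.01937242  0.14884287 -0.232464  ]
(array([0.0075, 0.004 , 0.1387]), array([-0.0001,  0.0002, -0.0002]), array([ 1.5,  0.8, 27.7]), np.float64(0.1))
```

View pics/w2.png

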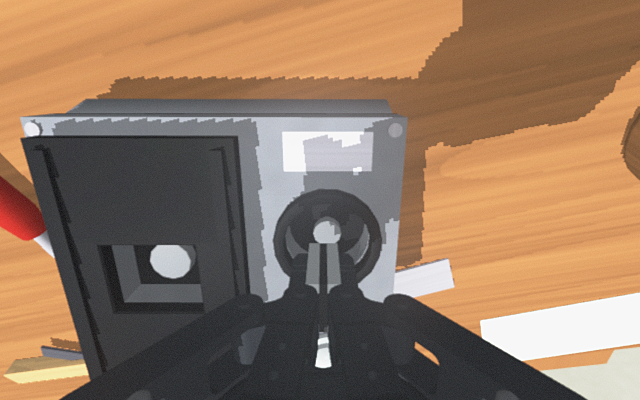

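The shut fingertips are at about (323,245), pointing at the reset cap at (328,230) inside the collar. I'll descend in steps.

Request:
carry_out:
  delta_pos:
    - [0.007,0.004,0.05]
    - [0.007,0.004,0.08]
    - [0.007,0.004,0.11]
    - [0.007,0.004,0.12]
    - [0.007,0.004,0.12]
    - [0.007,0.004,0.12]
  rot:
    - [0,0,0]
    - [0,0,0]
    - [0,0,0]
    - [0,0,0]
    - [0,0,0]
    - [0,0,0]
  claw: [-1,-1,-1,-1,-1,-1]

```text
time: 2.95
tool_pos: [585.6, 238.5, 70.3]
ee_rot: [0.128, 0.976, -0.023, 0.172]
wrist_force: [0.2, -0.3, -0.3]
gripper_width: -0.002
finger_force: 0.0
```

Request:
carry_out:
  delta_pos:
    - [0,0,0.01]
    - [0,0,0.02]
    - [0,0,0.025]
    - [0,0,0.03]
    - [0,0,0.035]
    - [0,0,0.035]
  rot:
    - [0,0,0]
    - [0,0,0]
    - [0,0,0]
    - [0,0,0]
    - [0,0,0]
    - [0,0,0]
  claw: [-1,-1,-1,-1,-1,-1]

```text
time: 3.45
tool_pos: [588.1, 238.0, 64.0]
ee_rot: [0.128, 0.976, -0.023, 0.172]
wrist_force: [-0.8, 0.8, 3.4]
gripper_width: 0.003
finger_force: 1.5
```

Run:
```python
from h import *
from station import r
s=r.read_state();print(s["time"],s["tool_pos"],s["wrist_force"],move(s,[587,239.2,68.7],tool(-.26)))
```

```text
3.45 [588.09639017 238.01317283  64.03135551] [-0.77181293  0.78082417  3.38348696] (array([-0.0016,  0.0043, -0.0243]), array([-0.0004,  0.    , -0.0002]), array([-0.3,  0.9, -4.9]), np.float64(0.1))
```

Request:
carry_out:
  delta_pos:
    - [0,0.003,0.005]
    - [0,0.003,0.005]
    - [0,0.003,0.005]
  rot:
    - [0,0,0]
    - [0,0,0]
    - [0,0,0]
  claw: [-1,-1,-1]

```text
time: 3.7
tool_pos: [588.2, 238.1, 63.9]
ee_rot: [0.128, 0.976, -0.024, 0.172]
wrist_force: [-9.2, -3.8, 16.4]
gripper_width: -0.003
finger_force: 9.3
```

Request:
carry_out:
  delta_pos:
    - [0,0,0.005]
    - [0,0,0.005]
    - [0,0,0.005]
  rot:
    - [0,0,0]
    - [0,0,0]
    - [0,0,0]
  claw: [-1,-1,-1]

```text
time: 3.95
tool_pos: [588.3, 238.2, 63.7]
ee_rot: [0.128, 0.976, -0.024, 0.172]
wrist_force: [-18.3, -3.3, 27.9]
gripper_width: -0.004
finger_force: 15.9
```

Request:
carry_out:
  delta_pos:
    - [0,0,-0.02]
    - [0,0,-0.06]
    - [0,0,-0.16]
    - [0,0,-0.16]
    - [0,0,-0.16]
  rot:
    - [0,0,0]
    - [0,0,0]
    - [0,0,0]
    - [0,0,0]
    - [0,0,0]
  claw: [-1,-1,-1,-1,-1]

```text
time: 4.37
tool_pos: [578.4, 241.5, 92.7]
ee_rot: [0.128, 0.976, -0.023, 0.173]
wrist_force: [0.6, -0.3, -0.4]
gripper_width: -0.001
finger_force: 0.0
```

Run:
```python
from h import *
from station import r
import cv2
s=r.read_state();print(s["time"],s["tool_pos"],s["wrist_force"])
c=r.camera("wrist");cv2.imwrite("pics/w3.png",c["image"][:,:,::-1]);np.savez("pics/w3.npz",**c)
n=box(-.26).apply([0,0,1])
P=np.array([[587,239.2,68.7],np.array([587,239.2,68.7])-6*n,[578.8,147,75.3]])
q=R.from_quat(c["attitude"]).inv().apply(P-c["origin"])@c["K"].T;print((q/q[:,2:]).round(1))
print(move(s,[578.8,147,75.3],tool(-.26)))
```

```text
4.3667 [578.36980651 241.51660763  92.7297465 ] [ 0.59219243 -0.34656136 -0.44150579]
[[325.4 236.9   1. ]
 [325.4 232.4   1. ]
 [168.4 264.4   1. ]]
(array([-0.0865, -0.456 ,  0.1244]), array([-0.0001,  0.0002, -0.0002]), array([-17.3, -91.2,  24.9]), np.float64(0.1))
```

View pics/w3.png

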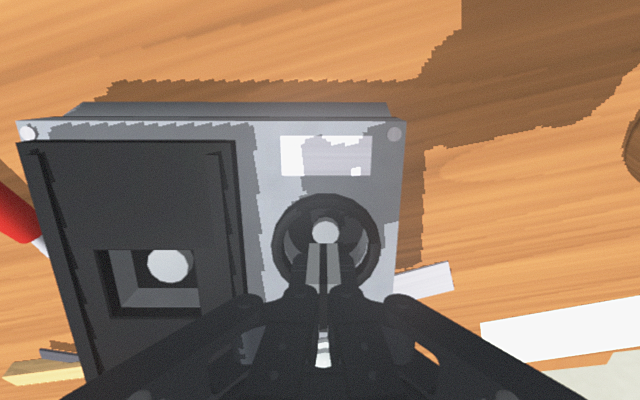

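Request:
carry_out:
  delta_pos:
    - [0,0,-0.06]
    - [-0.086,-0.456,-0.06]
    - [-0.086,-0.456,-0.06]
    - [-0.086,-0.456,-0.06]
    - [-0.086,-0.456,-0.05]
    - [-0.086,-0.456,-0.05]
    - [-0.086,-0.456,-0.05]
  rot:
    - [0,0,0]
    - [0,0,0]
    - [0,0,0]
    - [0,0,0]
    - [0,0,0]
    - [0,0,0]
    - [0,0,0]
  claw: [-1,-1,-1,-1,-1,-1,-1]

```text
time: 5.0
tool_pos: [567.1, 150.7, 107.2]
ee_rot: [0.128, 0.976, -0.023, 0.172]
wrist_force: [0.6, 1.2, 0.2]
gripper_width: 0.002
finger_force: 0.0
```

Run:
```python
from h import *
from station import r
import cv2
s=r.read_state();print(s["time"],s["tool_pos"],s["wrist_force"])
c=r.camera("wrist");cv2.imwrite("pics/w4.png",c["image"][:,:,::-1]);np.savez("pics/w4.npz",**c)
n=box(-.26).apply([0,0,1])
P=np.array([[587,239.2,68.7],np.array([587,239.2,68.7])-6*n,[578.8,147,75.3]])
q=R.from_quat(c["attitude"]).inv().apply(P-c["origin"])@c["K"].T;q=q/q[:,2:];print(q.round(1))
u,w=np.round(q[1,:2]).astype(int)
sub=c["image"][w-20:w+21,u-20:u+21].mean(2)
k,lab,st,ce=cv2.connectedComponentsWithStats((sub>130).astype(np.uint8));l=lab[20,20];print(st[l],ce[l]+[u-20,w-20])
print(move(s,[578.8,147,75.3],tool(-.26)))
```

```text
5.0 [567.11193051 150.68724281 107.24205307] [0.60117808 1.20811368 0.2008385 ]
[[482.5 203.5   1. ]
 [477.8 200.1   1. ]
 [324.5 231.3   1. ]]
[  4   8  31  26 575] [477.42434783 200.33913043]
(array([-0.003 , -0.0026,  0.171 ]), array([-0.0004, -0.0001, -0.0001]), array([-0.6, -0.5, 34.2]), np.float64(0.1))
```

View pics/w4.png

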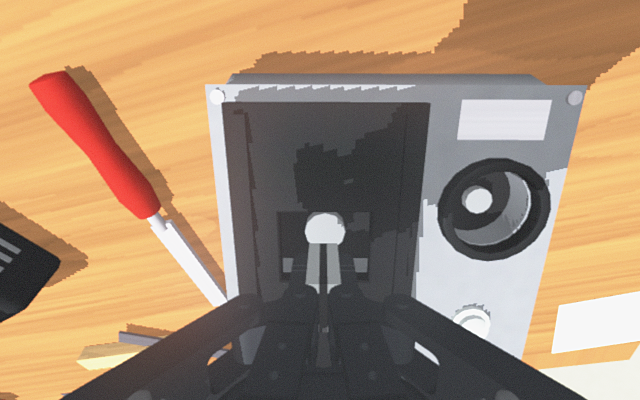

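Run:
```python
from h import *
import cv2
c=dict(np.load("pics/w4.npz"));g=c["image"].mean(2)
for th in(150,170,190,210):
    k,lab,st,ce=cv2.connectedComponentsWithStats((g[175:225,455:505]>th).astype(np.uint8));l=lab[25,23]
    ct=max(cv2.findContours((lab==l).astype(np.uint8),0,1)[0],key=len);print(th,st[l]+[455,175,0,0,0],ce[l]+[455,175],cv2.fitEllipse(ct))
# same for unpressed reference: start cap bias in w3; reference reset in w1 agreed w/ top
n=box(-.26).apply([0,0,1])
for p in(0,4.5,6):
    a=np.array([[587,239.2,68.7]])-p*n+box(-.26).apply(np.array([[8,0,0],[-8,0,0],[0,8,0],[0,-8,0]]))
    q=R.from_quat(c["attitude"]).inv().apply(a-c["origin"])@c["K"].T;print(p,(q/q[:,2:])[:,:2].round(1).tolist())
```

```text
150 [463 188  29  26 527] [478.09108159 200.41176471] ((23.039081573486328, 25.4340877532959), (22.885204315185547, 27.546831130981445), 61.69118881225586)
170 [465 189  27  24 503] [478.26441352 200.47713718] ((23.276947021484375, 25.470022201538086), (22.371231079101562, 26.67037010192871), 62.024879455566406)
190 [466 189  26  24 485] [478.28659794 200.55876289] ((23.2974853515625, 25.549945831298828), (21.938032150268555, 26.17264175415039), 59.50597381591797)
210 [466 189  26  24 464] [478.31034483 200.45474138] ((23.313671112060547, 25.469051361083984), (21.399362564086914, 25.68013572692871), 59.54172897338867)
0 [[480.4, 216.4], [484.6, 190.3], [496.4, 203.5], [468.6, 203.5]]
4.5 [[477.0, 213.6], [481.0, 188.0], [492.6, 201.0], [465.4, 201.0]]
6 [[475.9, 212.7], [479.9, 187.2], [491.3, 200.1], [464.4, 200.1]]
```

The reset cap image fits a travel of about 5.4 mm, within measuring error of fully home. Together with the firm stop at 28 N, I take it as home. Now the start button.

Request:
carry_out:
  delta_pos:
    - [-0.003,-0.003,0.06]
    - [-0.003,-0.003,0.1]
    - [-0.003,-0.003,0.13]
    - [-0.003,-0.003,0.155]
    - [-0.003,-0.003,0.155]
    - [-0.003,-0.003,0.155]
  rot:
    - [0,0,0]
    - [0,0,0]
    - [0,0,0]
    - [0,0,0]
    - [0,0,0]
    - [0,0,0]
  claw: [-1,-1,-1,-1,-1,-1]

```text
time: 5.55
tool_pos: [577.4, 146.3, 77.9]
ee_rot: [0.128, 0.977, -0.023, 0.171]
wrist_force: [-0.1, 0.5, 0.1]
gripper_width: 0.005
finger_force: 0.0
```

Request:
carry_out:
  delta_pos:
    - [0,0,0.01]
    - [0,0,0.02]
    - [0,0,0.025]
    - [0,0,0.03]
    - [0,0,0.035]
    - [0,0,0.035]
    - [0,0,0.035]
  rot:
    - [0,0,0]
    - [0,0,0]
    - [0,0,0]
    - [0,0,0]
    - [0,0,0]
    - [0,0,0]
    - [0,0,0]
  claw: [-1,-1,-1,-1,-1,-1,-1]

```text
time: 6.13
tool_pos: [580.1, 145.8, 72.1]
ee_rot: [0.128, 0.976, -0.023, 0.172]
wrist_force: [-1.4, 0.6, 3.4]
gripper_width: -0.003
finger_force: 1.9
```

Force is about 3.4 N, so the button is part-way down. I'll keep pressing to the stop.

Request:
carry_out:
  delta_pos:
    - [0,0.003,0.005]
    - [0,0.003,0.01]
    - [0,0.003,0.01]
    - [0,0.003,0.01]
  rot:
    - [0,0,0]
    - [0,0,0]
    - [0,0,0]
    - [0,0,0]
  claw: [-1,-1,-1,-1]

```text
time: 6.47
tool_pos: [580.3, 145.9, 71.6]
ee_rot: [0.128, 0.976, -0.024, 0.172]
wrist_force: [-16.7, -1.5, 28.7]
gripper_width: 0.002
finger_force: 16.3
```

That is a firm stop at 28 N. I'll hold briefly, then withdraw.

Request:
carry_out:
  delta_pos:
    - [0,0,0]
    - [0,0,-0.02]
    - [0,0,-0.06]
    - [0,0,-0.2]
    - [0,0,-0.4]
    - [0,0,-0.4]
    - [0,0,-0.4]
    - [0,0,-0.4]
  rot:
    - [0,0,0]
    - [0,0,0]
    - [0,0,0]
    - [0,0,0]
    - [0,0,0]
    - [0,0,0]
    - [0,0,0]
    - [0,0,0]
  claw: [-1,-1,-1,-1,-1,-1,-1,-1]

```text
time: 7.13
tool_pos: [554.1, 153.2, 144.9]
ee_rot: [0.128, 0.976, -0.023, 0.172]
wrist_force: [0.2, 0.3, -0.2]
gripper_width: -0.001
finger_force: 0.0
```

Run:
```python
from h import *
from station import r
import cv2
s=r.read_state();print(s["time"],s["tool_pos"],s["wrist_force"])
c=r.camera("wrist");cv2.imwrite("pics/w5.png",c["image"][:,:,::-1])
n=box(-.26).apply([0,0,1]);a=np.array([587,239.2,68.7])
P=np.array([a,a-6*n,[578.8,147,75.3],np.array([578.8,147,75.3])-5*n])
q=R.from_quat(c["attitude"]).inv().apply(P-c["origin"])@c["K"].T;print((q/q[:,2:])[:,:2].round(1))
g=c["image"].mean(2)
for u,w in np.round((q/q[:,2:])[[1,2],:2]).astype(int):
    k,lab,st,ce=cv2.connectedComponentsWithStats((g[w-22:w+23,u-22:u+23]>170).astype(np.uint8));l=lab[22,22];print(st[l],ce[l]+[u-22,w-22])
```

```text
7.1333 [554.12679702 153.20888253 144.93873123] [ 0.21792098  0.30964232 -0.19802868]
[[457.3 183.4]
 [454.1 181. ]
 [325.6 207. ]
 [325.6 204.6]]
[ 12  12  21  21 343] [454.17201166 181.20116618]
[  5   7  33  30 770] [325.50649351 206.72597403]
```

View pics/w5.png

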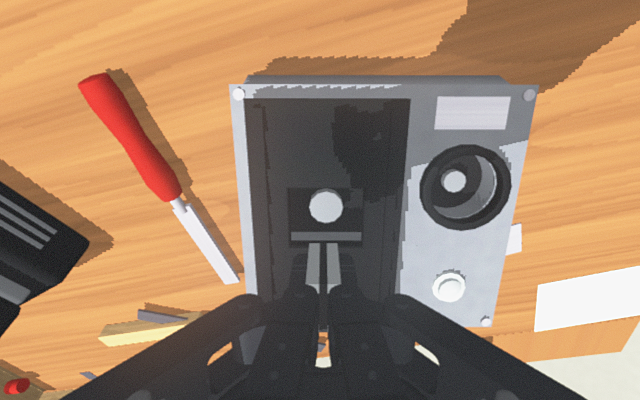

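The reset cap at (454.2,181.2) matches fully home, and the start cap at (325.5,206.7) matches fully out. The box has not moved and the arm is clear, so I'm handing in.

```bash
python3 -c "
from station import r
print(r.finish_job())"
```

```text
the job is handed in; nothing more can be done
None
```

I pushed the reset button home and it stayed in, then pressed the start button to its stop; it came back up, the box had not moved, and I handed the job in at about 7 s (no verdict was returned).

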